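# Find the flush release on a bread bin and press it open

## Robot

A 7-joint arm with a two-finger parallel gripper is mounted at the origin on the work surface. World frame = base frame: x ahead of the robot, y to its left, z up, the work surface at z = 0. Lengths are in m, angles in rad, forces in N, time in s.
With the tool pointing down it reaches from about 0.4 to 0.85 m from the base axis. Payload 4.5 kg.
Tool frame: the origin (TCP) lies between the finger pads; the fingertips stand 19 mm ahead of it and the grasp point (between the pads) is the TCP (r.tips_ahead is the distance from the TCP to the fingertips, in m); z points along the fingers, y is the line along which they close (so a half turn about z gives the same grasp; the last joint's range is limited). The gripper opens to 88 mm and grips with 3 to 60 N. Pads are 18 mm wide; open, the fingers measure 123 mm over their backs; the gripper's body (75 mm by 187 mm) begins 45 mm behind the grasp point.
Start: joints at [1.29, 0.689, -0.195, 1.565, 0.157, 0.902, -0.215], TCP at [0.194, -0.594, 0.258] pointing down, gripper open.
Joint ranges: [-3.01, 3.01], [-0.46, 2.08], [-1.47, 1.51], [0.13, 2.56], [-1, 4.14], [0.04, 2.09], [-2.66, 2.66]. Speed limits (rad/s): [2.57, 2.57, 3.14, 3.14, 3.14, 3.14, 3.14].

## Interface

Orientations are given as a unit quaternion [x, y, z, w].
In Python, from plant import r, cams, models gives the robot as it stands. The module is installed in compiled form; this text tells all that it offers.
- The arm moves only by the tool jog_arm, never from a script. Its arguments are lists of equal length, an entry for each row: "turn": the turn, a rotation vector about the tool's x, y, z in rad, a list of three; "translation": the shift along the tool's x, y, z in m, a list of three; "grip": the closure, from 0 (fully open) to 1 (shut). In form: {"turn": [[ax, ay, az], ...], "translation": [[tx, ty, tz], ...], "grip": [grip, ...]}. A call has 1 to 20 rows; each row is the pose to reach, as a shift and turn from the pose commanded when the call began, along the tool's axes at that moment; what a row does not reach only later rows make up. A row lasts 1/8 s, in which the tool goes at most 62.5 mm and 10.7 degrees, less where a joint would pass 70% of its speed; a pose out of reach is approached as far as the arm can. A call with a gripper value outside its range is refused whole. The fingers move at their own pace and stop on an object; "force" is the grip in N (left out, the last holds). Time passes only in rows, so rows that repeat a pose let the fingers close. It gives the time, the measured TCP pose, the force, the opening and the grip force at its end, in the units of the state.
- r.get_state(): the state, without advancing time (a new reading comes with each control period).
- cams.snapshot(name): name is "scene" or "top" or "wrist"; returns the picture (384x512x3 uint8, red, green, blue); there is no depth.
- cams.camera_params(name): a dict with "fx", "fy", "cx", "cy" (pixels), "eye" and "orientation" of the camera in the world. Camera axes: x right, y up, looking along -z (the intrinsics and any distortion apply to the point x, -y, -z); pixel columns grow to the right and rows downward; lengths in m; the calibration is good to about 2 mm. A picture is of the moment at which its call begins: read the wrist's pose just before it. camera_params takes no time and is no camera call; for the wrist camera it gives the pose at the moment of the call.
- r.finish_job(): hands the job in; it is judged then, once.
Trained networks look in the newest picture that a camera, given by its name, has taken for a name from the list of things; names that differ only in an ending like _2 or _b are one class to them, and where a whole thing is asked for, a point or a joint stands for the part that bears it (a point fixed in the world has none). Each returns a list of dicts, best first, with "p" (0 to 1); they miss things now and then, are a little off and sometimes report something else, mostly with a low value. They report only what shows in the picture. A call takes as long as a camera call.
- models.find_in(camera, name): "position" ([x, y, z] in m, in world coordinates, good to about 4 mm: the middle of the surface that is visible of it).
- models.masks_of(camera, name): "pixels" (384x512 bool, what is visible of it).
- models.place_of(camera, name): "position" ([x, y, z] in m, in world coordinates, good to about 4 mm: a listed point, or the origin of a listed thing).
The state is a dict: "clock": time; "q": joint angles; "qd": joint speeds; "joint_torque": joint torques, N m; "tool_pos": TCP position; "eef_rot": TCP orientation; "contact_force": force on the tool from outside, world axes, zero at the start; "moment": the same for the moment, N m; "opening": opening from 0.0 (shut) to 1.0 (fully open); "finger_force": force on a finger pad.
Only numpy, scipy, OpenCV 4.12 (cv2) and the standard library are available. Lean on these libraries where they do the work, as an engineer would, in place of code of your own. Each camera call takes 0.05 s, during which the arm holds its last target. There are 200 camera calls.

## Task

Open the bread bin: with your fingertips, feel along the flat cream deck in front of its wooden lid for the hidden push plate set into it, press the plate down until the catch lets go and the sprung lid swings fully up by itself, then take your hand away. Do not bear hard on the bin or force the lid, and leave the tongs, the grater and the covered butter dish where they are.

Things in the scene. Friction and masses are not known exactly. Their poses are not given: they have to be found in the camera images.
- bin: bread bin of cream enamelled steel, fixed to the counter, 260 (x) by 400 (y) by 160 mm high. Origin: centre of its underside, on the counter; z up, its front faces its own -x (towards the robot). On top, 160 mm above the origin: a flat rigid cream deck from x = -130 to -40 mm, 400 mm wide; behind it, x = -38 to +120 mm, the wooden lid, standing 4 mm above the deck
- deck (a point): point on the deck's surface, on the line along y that the push plate lies on (bin x = -88 mm, y = 0), axes as the bin's. The plate, 44 (x) by 56 mm (y), is the same cream steel, its face 2 mm below the deck with a 2 mm gap all round. Its centre is on this line, but its y differs from bin to bin, anywhere from -55 to +55 mm: find it by touch or by eye
- release (a joint): travel of the push plate in m: 0 = up, grows as it is pressed straight down, 0.007 = stop. It is sprung: it begins to move at about 2 N, the catch lets go at about 0.0045 (4 N; press on to the stop to be sure), and 5 N holds it at the stop; it springs back up when let go
- lid (a joint): angle in rad of the lid (a wooden board 158 by 396 by 12 mm) about the hinge along the bin's rear top edge: 0 = shut and caught, 1.3 = fully open, nearly upright, its front edge swung up and back. Once the catch lets go a weak spring raises it to 1.3 in 1 to 3 s and keeps it there
- tongs: stainless tongs, 240 mm long, 24 mm high, lying on the counter along the left (+y) side of the bin, tips away from the robot. Origin: about mid-length, at counter height; x runs from the joined end to the open tips
- grater: orange plastic box grater, 105 by 90 by 185 mm high with its handle, standing to the left (+y) of the bin and the tongs. Origin: centre of its foot
- butter_dish: white ceramic butter dish, 100 by 170 by 16 mm, on a wooden turntable (230 mm across, 28 mm high, does not turn) to the right (-y) of the bin. Origin: centre of its underside
- butter_lid: white ceramic lid of the butter dish, 78 by 148 by 76 mm high with its knob, sitting in the dish. Origin: centre of its underside

How it is judged:
By the outcome, as a careful person would: the job done as asked, in the order asked, and still so for the second after the job is handed in, with the robot touching nothing.
It also fails if it takes over 38 s, if anything falls off the work surface, if the arm or the gripper's body presses on something with over 40 N, if the wrist force passes 120 N, or if a joint passes its speed limit or range.

## Working session

There is one attempt and no reset: what is moved stays moved. The work goes in short steps, Python scripts to look and compute and a tool call to move; the robot and the scene stay as the last step left them, time stands still between calls to the robot, and variables do not carry over. Pictures are saved under pics/ and viewed, at most 10 in all, crops included, and the job is handed in when it is done.

Besides the shell and the picture viewer there is one more tool, called after "Emit:" as a command line: name --argument value ..., lists and objects as JSON in quotes. jog_arm: Moves the arm, as the interface text tells. Its arguments: {"type":"object","properties":{"turn":{"type":"array"},"translation":{"type":"array"},"grip":{"type":"array"},"force":{"type":"number"}},"required":["turn","translation","grip"]}

```bash
mkdir -p pics
python3 - <<'E'
from plant import r,cams,models
import cv2,numpy as np
ims=[cams.snapshot(n) for n in("scene","top")]
cv2.imwrite("pics/a.png",cv2.resize(np.hstack(ims),(800,300))[:,:,::-1])
cv2.imwrite("pics/top.png",ims[1][:,:,::-1])
for c in("scene","top"):
  for n in("deck","bin","lid","release"):
    print(c,n,[(np.round(d["position"],3),round(d["p"],2)) for d in models.place_of(c,n)[:2]] if n in("deck","bin") else [(np.round(d["position"],3),round(d["p"],2)) for d in models.find_in(c,n)[:2]])
print(cams.camera_params("top"));print(r.get_state())
E
```

```text
scene deck [(array([ 0.557, -0.016,  0.159]), 0.68)]
scene bin []
scene lid [(array([0.691, 0.016, 0.168]), 0.78)]
scene release [(array([ 0.561, -0.018,  0.16 ]), 0.52), (array([0.567, 0.22 , 0.016]), 0.33)]
top deck [(array([ 0.563, -0.015,  0.165]), 0.56)]
top bin [(array([ 0.649, -0.014, -0.005]), 0.61)]
top lid [(array([ 0.684, -0.012,  0.164]), 0.82)]
top release [(array([ 0.563, -0.02 ,  0.155]), 0.49)]
{'fx': 381.61224150699553, 'fy': 381.61224150699553, 'cx': 248.85555064535606, 'cy': 193.65582379357684, 'eye': array([0.35615889, 0.04012234, 1.39815589]), 'orientation': array([-0.05253705,  0.05845149,  0.7062532 , -0.70358347])}
{'clock': 0.5, 'q': array([ 1.2897806 ,  0.68913169, -0.19453403,  1.56536977,  0.15729513,
        0.9024981 , -0.21508778]), 'qd': array([-5.55939298e-04,  3.48425022e-04,  1.38426831e-03,  1.63216396e-03,
        8.92916336e-04, -8.49597278e-06, -9.12070381e-04]), 'joint_torque': array([ 4.56068683e-04, -5.27108967e+01, -1.26567520e+00, -1.53609109e+01,
       -5.18912310e-02,  1.98344792e-04,  5.15692091e-05]), 'tool_pos': array([ 0.19351032, -0.59427097,  0.25770259]), 'eef_rot': array([ 9.87637784e-01,  1.56753329e-01, -1.83739400e-05, -9.82552605e-06]), 'contact_force': array([0.14043904, 0.30367482, 0.97298711]), 'moment': array([-0.02595712, -0.06750701, -0.01310157]), 'finger_force': 0.0, 'opening': 1.0009483108081476}
```

View pics/a.png

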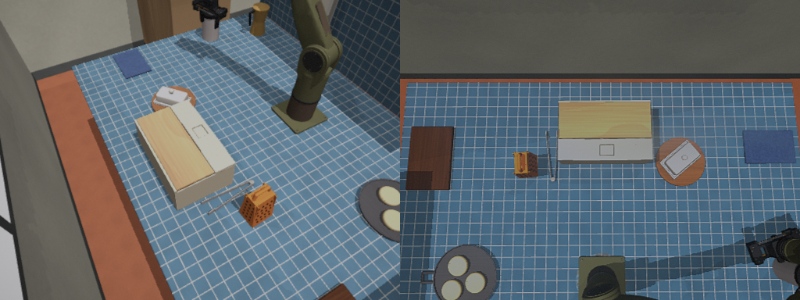

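View pics/top.png

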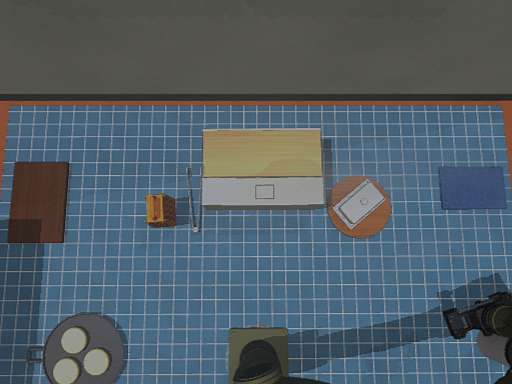

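The top picture shows the plate as a thin outline at about (265,192). The deck spans columns 203–322 and the butter dish is to its right, at (360,205). Next I convert these pixels to positions.

```bash
cat > h.py <<'E'
import numpy as np
from scipy.spatial.transform import Rotation as R
from plant import r,cams,models
def px(cam,u,v,z):
    p=cams.camera_params(cam)
    d=R.from_quat(p["orientation"]).apply([(u-p["cx"])/p["fx"],-(v-p["cy"])/p["fy"],-1])
    return p["eye"]+d*(z-p["eye"][2])/d[2]
E
python3 - <<'E'
from h import *
import cv2
im=cams.snapshot("top")
cv2.imwrite("pics/c.png",cv2.resize(im[120:220,190:340],(750,500),interpolation=cv2.INTER_CUBIC)[:,:,::-1])
for u,v in((265,192),(256,185),(274,199),(203,178),(322,177)): print(u,v,px("top",u,v,.159).round(4))
s=r.get_state();print(R.from_quat(s["eef_rot"]).as_matrix().round(4))
E
```

```text
265 192 [ 0.5578 -0.0239  0.159 ]
256 185 [0.5813 0.0056 0.159 ]
274 199 [ 0.5344 -0.0532  0.159 ]
203 178 [0.6053 0.1807 0.159 ]
322 177 [ 0.6076 -0.2135  0.159 ]
[[ 0.9508  0.3097  0.    ]
 [ 0.3097 -0.9508 -0.    ]
 [ 0.      0.     -1.    ]]
```

View pics/c.png

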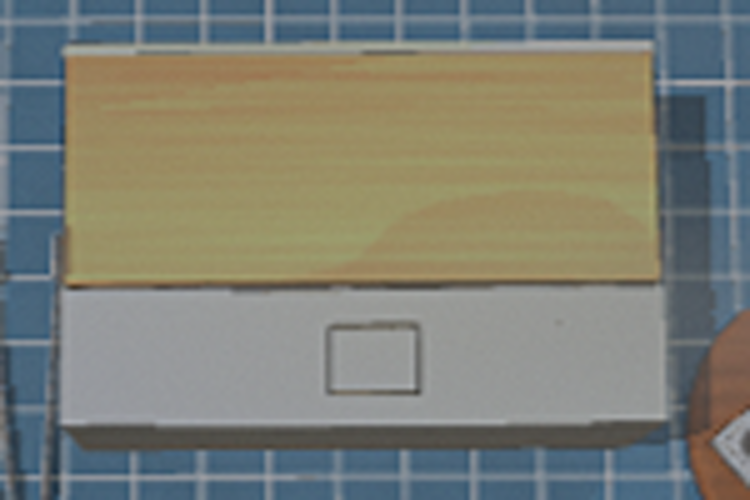

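Run:
```python
from h import *
s=r.get_state();M=R.from_quat(s["eef_rot"]);print((px("top",264.8,191.6,.158)).round(4),s["clock"])
print(M.inv().apply(cams.camera_params("wrist")["eye"]-s["tool_pos"]).round(3))
print(M.inv().apply(np.array([.553,-.024,.258])-s["tool_pos"]).round(4))
```

```text
[ 0.5593 -0.0233  0.158 ] 0.55
[ 0.072 -0.    -0.128]
[ 5.184e-01 -4.309e-01 -3.000e-04]
```

Run:
```python
from h import *
s=r.get_state();M=R.from_quat(s["eef_rot"])
print(M.inv().apply(np.array([.557,-.0235,.26])-s["tool_pos"]).round(4))
T=R.from_euler("y",-.26)*R.from_matrix(np.diag([1,-1,-1]))
print((M.inv()*T).as_rotvec().round(4))
```

```text
[ 0.5223 -0.4302 -0.0023]
[-0.0409  0.2578  0.3131]
```

Emit:
jog_arm --turn '[[0, 0, 0], [-0.041, 0.258, 0.313], [-0.041, 0.258, 0.313], [-0.041, 0.258, 0.313], [-0.041, 0.258, 0.313], [-0.041, 0.258, 0.313], [-0.041, 0.258, 0.313], [-0.041, 0.258, 0.313], [-0.041, 0.258, 0.313], [-0.041, 0.258, 0.313], [-0.041, 0.258, 0.313], [-0.041, 0.258, 0.313], [-0.041, 0.258, 0.313], [-0.041, 0.258, 0.313], [-0.041, 0.258, 0.313], [-0.041, 0.258, 0.313], [-0.041, 0.258, 0.313], [-0.041, 0.258, 0.313], [-0.041, 0.258, 0.313]]' --translation '[[0.03, -0.025, -0.002], [0.064, -0.053, -0.002], [0.1, -0.083, -0.002], [0.14, -0.115, -0.002], [0.18, -0.148, -0.002], [0.22, -0.181, -0.002], [0.26, -0.214, -0.002], [0.3, -0.247, -0.002], [0.34, -0.28, -0.002], [0.38, -0.313, -0.002], [0.42, -0.346, -0.002], [0.45, -0.37, -0.002], [0.48, -0.395, -0.002], [0.5, -0.412, -0.002], [0.515, -0.424, -0.002], [0.5223, -0.4302, -0.0023], [0.5223, -0.4302, -0.0023], [0.5223, -0.4302, -0.0023], [0.5223, -0.4302, -0.0023]]' --grip '[0, 0, 0.2, 0.5, 1, 1, 1, 1, 1, 1, 1, 1, 1, 1, 1, 1, 1, 1, 1]' --force 10

```text
clock: 2.92
tool_pos: [0.5565, -0.0246, 0.2601]
eef_rot: [0.992, -0.001, 0.13, 0.0]
contact_force: [0.9, -0.7, 0.2]
opening: 0.006
finger_force: 0.0
```

Run:
```python
from h import *
import cv2
im=cams.snapshot("wrist").copy();p=cams.camera_params("wrist")
Q=R.from_quat(p["orientation"]).inv()
def pr(P):
    c=Q.apply(np.array(P)-p["eye"]);return int(p["cx"]+p["fx"]*c[0]/-c[2]),int(p["cy"]-p["fy"]*c[1]/-c[2])
for P in([.5593,-.0233,.158],[.5813,-.0233,.158],[.5373,-.0233,.158],[.5593,.0047,.158],[.5593,-.0513,.158]):
    print(P,pr(P));cv2.circle(im,pr(P),3,(255,0,0),-1)
cv2.imwrite("pics/w.png",im[:,:,::-1]);print(r.get_state()["contact_force"].round(2))
```

```text
[0.5593, -0.0233, 0.158] (257, 225)
[0.5813, -0.0233, 0.158] (257, 197)
[0.5373, -0.0233, 0.158] (257, 253)
[0.5593, 0.0047, 0.158] (221, 225)
[0.5593, -0.0513, 0.158] (292, 225)
[ 0.25  0.88 -0.28]
```

View pics/w.png

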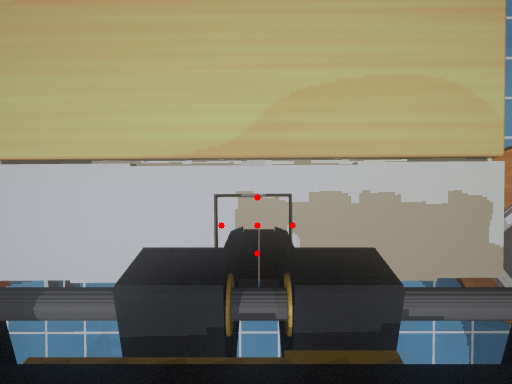

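The plate outline spans columns 215–291 with its rear edge at row 195. That agrees with my estimate to about 3 mm, with the plate slightly to the left. I'll correct y by +4 mm and go down to just above the plate.

Emit:
jog_arm --turn '[[0, 0, 0], [0, 0, 0], [0, 0, 0], [0, 0, 0], [0, 0, 0], [0, 0, 0]]' --translation '[[-0.005, -0.004, 0.019], [-0.01, -0.004, 0.039], [-0.015, -0.004, 0.058], [-0.018, -0.004, 0.067], [-0.0195, -0.004, 0.073], [-0.0195, -0.004, 0.073]]' --grip '[1, 1, 1, 1, 1, 1]'

```text
clock: 3.72
tool_pos: [0.5569, -0.0197, 0.1845]
eef_rot: [0.992, -0.0, 0.13, 0.0]
contact_force: [-0.1, 1.0, -0.1]
opening: 0.007
finger_force: 0.0
```

Next I press slowly, 7 mm over 5 rows.

Emit:
jog_arm --turn '[[0, 0, 0], [0, 0, 0], [0, 0, 0], [0, 0, 0], [0, 0, 0], [0, 0, 0]]' --translation '[[-0.0004, 0, 0.0015], [-0.0008, 0, 0.003], [-0.0011, 0, 0.0043], [-0.0015, 0, 0.0056], [-0.0018, 0, 0.0068], [-0.0018, 0, 0.0068]]' --grip '[1, 1, 1, 1, 1, 1]'

```text
clock: 4.47
tool_pos: [0.5571, -0.0195, 0.1775]
eef_rot: [0.992, 0.0, 0.13, 0.0]
contact_force: [-0.1, 0.3, 2.3]
opening: 0.004
finger_force: 1.1
```

Emit:
jog_arm --turn '[[0, 0, 0], [0, 0, 0], [0, 0, 0], [0, 0, 0], [0, 0, 0]]' --translation '[[-0.0004, 0, 0.0013], [-0.0008, 0, 0.0027], [-0.0011, 0, 0.004], [-0.0013, 0, 0.005], [-0.0013, 0, 0.005]]' --grip '[1, 1, 1, 1, 1]'

```text
clock: 5.1
tool_pos: [0.5571, -0.0195, 0.1723]
eef_rot: [0.992, 0.0, 0.13, 0.0]
contact_force: [-0.3, -0.1, 4.7]
opening: 0.008
finger_force: 2.2
```

Force rises steadily, as it should on the plate's spring. I press the last bit, then check the lid.

Emit:
jog_arm --turn '[[0, 0, 0], [0, 0, 0], [0, 0, 0], [0, 0, 0]]' --translation '[[-0.0002, 0, 0.0008], [-0.0004, 0, 0.0014], [-0.0004, 0, 0.0014], [-0.0004, 0, 0.0014]]' --grip '[1, 1, 1, 1]'

```text
clock: 5.6
tool_pos: [0.5571, -0.0196, 0.1716]
eef_rot: [0.991, -0.0, 0.13, 0.0]
contact_force: [-3.0, 0.5, 12.1]
opening: 0.006
finger_force: 5.9
```

Run:
```python
from h import *
import cv2
ims=[cams.snapshot(n) for n in("scene","top")]
cv2.imwrite("pics/b.png",cv2.resize(np.hstack(ims),(800,300))[:,:,::-1]);print(r.get_state()["contact_force"])
```

```text
[-3.26570351  0.92313354 12.89861442]
```

View pics/b.png

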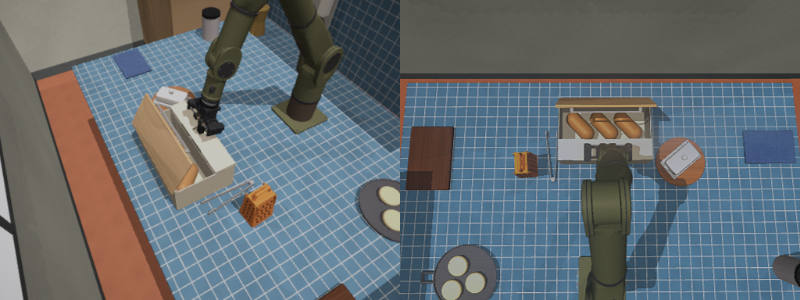

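The catch has let go: the lid is up, with the loaves showing in the top view at about (605,125). I back off along the tool axis, up and toward the robot.

Emit:
jog_arm --turn '[[0, 0, 0], [0, 0, 0], [0, 0, 0], [0, 0, 0], [0, 0, 0], [0, 0, 0], [0, 0, 0], [0, 0, 0], [0, 0, 0], [0, 0, 0], [0, 0, 0], [0, 0, 0]]' --translation '[[0.002, 0, -0.008], [0.005, 0, -0.02], [0.008, 0, -0.04], [0.008, 0, -0.06], [0.008, 0, -0.08], [0.008, 0, -0.1], [0, 0, -0.11], [-0.01, 0, -0.12], [-0.02, 0, -0.12], [-0.02, 0, -0.12], [-0.02, 0, -0.12], [-0.02, 0, -0.12]]' --grip '[1, 1, 1, 1, 1, 1, 1, 1, 1, 1, 1, 1]'

```text
clock: 7.2
tool_pos: [0.5071, -0.0195, 0.2814]
eef_rot: [0.992, 0.0, 0.13, 0.0]
contact_force: [1.0, -0.6, -0.6]
opening: 0.005
finger_force: 0.0
```

Run:
```python
from h import *
import cv2
ims=[cams.snapshot(n) for n in("scene","top")]
cv2.imwrite("pics/d.png",cv2.resize(np.hstack(ims),(800,300))[:,:,::-1]);s=r.get_state();print(s["contact_force"],s["tool_pos"])
```

```text
[ 0.85216902 -1.23053516  0.79500668] [ 0.50698346 -0.01951289  0.28145356]
```

View pics/d.png

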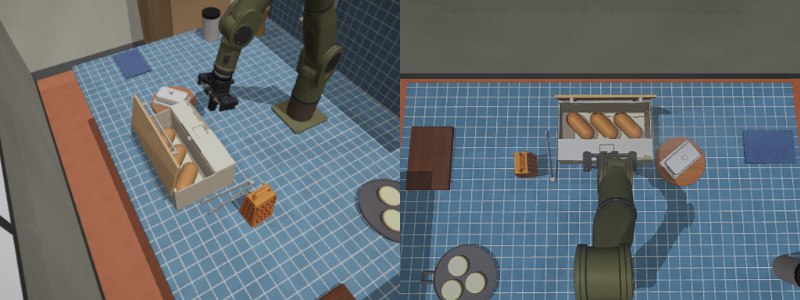

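The lid is nearly upright, the hand is clear, and the tongs, grater and butter dish haven't moved. I wait about 2 s for the lid to settle, then hand in.

Emit:
jog_arm --turn '[[0, 0, 0], [0, 0, 0], [0, 0, 0], [0, 0, 0], [0, 0, 0], [0, 0, 0], [0, 0, 0], [0, 0, 0], [0, 0, 0], [0, 0, 0], [0, 0, 0], [0, 0, 0], [0, 0, 0], [0, 0, 0], [0, 0, 0], [0, 0, 0]]' --translation '[[0, 0, -0.01], [0, 0, -0.02], [0, 0, -0.02], [0, 0, -0.02], [0, 0, -0.02], [0, 0, -0.02], [0, 0, -0.02], [0, 0, -0.02], [0, 0, -0.02], [0, 0, -0.02], [0, 0, -0.02], [0, 0, -0.02], [0, 0, -0.02], [0, 0, -0.02], [0, 0, -0.02], [0, 0, -0.02]]' --grip '[1, 1, 1, 1, 1, 1, 1, 1, 1, 1, 1, 1, 1, 1, 1, 1]'

```text
clock: 9.3
tool_pos: [0.5016, -0.0195, 0.3009]
eef_rot: [0.992, 0.0, 0.13, 0.0]
contact_force: [-0.1, 0.5, -0.9]
opening: 0.005
finger_force: 0.0
```

Run:
```python
from h import *
import cv2
a=cams.snapshot("scene");b=cv2.imread("pics/d.png")[:,:400,::-1]
s=cv2.resize(a,(400,300));print(np.abs(s.astype(int)-b)[90:210,125:190].mean())
cv2.imwrite("pics/e.png",s[:,:,::-1])
```

```text
0.6218376068376068
```

View pics/e.png

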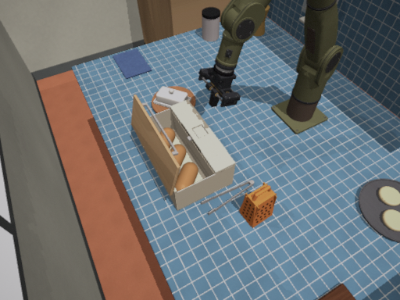

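The lid stands upright and still, at about (152,150), and the other things are undisturbed.

```bash
python3 -c "
from plant import r
print(r.finish_job())"
```

```text
the job is handed in; nothing more can be done
None
```

The bread bin is open: I pressed the push plate to its stop (about 13 N at most), the lid swung up by itself and stayed upright, the hand is clear, nothing else moved, and the job was handed in at about 9.4 s.

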